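# Press the brass cap onto a turned knob with the ratchet pliers

### The job

Squeeze the handles of the red pliers together until the brass cap is pushed onto the wooden knob and the ratchet catches, and let go so that the ratchet alone holds them shut for a moment. Then press the red thumb rest downwards to free the ratchet, so that the pliers spring open again and nothing touches them. Leave the blue pliers alone.

Things in the scene. Friction and masses are not known exactly. Their poses are not given: they have to be found in the camera images.
- red_pliers: Ratchet pliers with red handles, flat on a fixed board 18 mm thick. Frame (mm): origin on the bench under the squeeze spot, x to the jaws, y left, z up. Handles run along x beside each other, x -28 to 70, each 10 wide, z 55 to 69. Outer faces at x = 0: 64 apart open, 38 with the ratchet caught, 35 squeezed home (10 N or less each). Pivot, jaws at x 100 to 210, z to 80; toothed bar below, x 28 to 42.
- red_rest (a point): Middle of the top of the red thumb rest, a flat plate 36 (x) by 40 (y) mm at the tail of the right handle, moving with it. In the pliers' frame: x -50, y -51, z 72 mm when open; y about -34 when the ratchet has caught. Bends straight down on a spring, up to 15 mm; 8 mm or more (6 to 10 N) frees the teeth and springs throw the handles apart. Let go, it rises and swings out.
- red_cap (a joint): How far the brass cap (19 mm wide) is pushed onto the wooden knob between the red pliers' jaws, in m: 0 to 0.002 at the start, 0.008 fully home, seated from 0.006 on. It stays where it was pushed. The ratchet has two teeth: the first, handles about 53 mm apart, catches too early; the second, 38 mm apart, is the one that seats the cap.
- blue_pliers: A second pair of the same size with blue handles and thumb rest, same frame, on its own board. Each board reaches from x = -80 to 220 mm and y = -50 to 50 mm in its frame. Not to be touched.

How it is judged:
By the outcome, as a careful person would: the job done as asked, in the order asked, and still so for the second after the job is handed in, with the robot touching nothing.
It also fails if it takes over 38 s, if anything falls off the work surface, if the arm or the gripper's body presses on something with over 40 N, if the wrist force passes 120 N, or if a joint passes its speed limit or range.

### The arm

A 6-joint arm with a two-finger parallel gripper is mounted at the origin on the work surface. World frame = base frame: x ahead of the robot, y to its left, z up, the work surface at z = 0. Lengths are in m, angles in rad, forces in N, time in s.
With the tool pointing down it reaches from about 0.35 to 0.775 m from the base axis. Payload 7.3 kg.
Tool frame: the origin (TCP) lies at the very end of the fingers, on their centre line; the grasp point (between the pads) lies 19 mm behind it; y points along the fingers, z is the direction in which the jaws open and shut, and the axes are right-handed (so a half turn about y gives the same grasp; the last joint's range is limited). The gripper opens to 92 mm and grips with 3 to 60 N. Pads are 19 mm wide; open, the fingers measure 130 mm over their backs; the gripper's body (75 mm by 190 mm) begins 47 mm behind the grasp point.
Start: joints at [-1.341, 0.342, 1.524, -0, 1.275, -0.146], TCP at [0.193, -0.488, 0.227] pointing down, gripper open.
Joint ranges: [-2.53, 2.53], [-0.77, 2.02], [0.04, 2.7], [-1, 4.14], [0.28, 2.66], [-3.11, 3.11]. Speed limits (rad/s): [2.57, 2.57, 3.14, 3.14, 3.14, 3.14].

### API

Orientations are given as [roll, pitch, yaw] about the fixed x, y, z axes, in that order (R = Rz(yaw) Ry(pitch) Rx(roll)).
In Python, from cell import robot gives the robot as it stands.
- The arm moves only by the tool send_rows, never from a script. Its argument "series" is a list of rows, each an object of numbers: "claw": the opening, from -1 (shut) to 1 (fully open), so that 0 is half open; "tx", "ty", "tz": the shift along the tool's x, y, z in cm; "ax", "ay", "az": the turn, a rotation vector about the tool's x, y, z in degrees. In form: [{"claw": .., "tx": .., "ty": .., "tz": .., "ax": .., "ay": .., "az": ..}, ...]. A call has 1 to 8 rows; each row shifts and turns the commanded pose from where the row before left it, along the tool's axes as they then stand; what a row does not reach is not made up. A row lasts 1/12 s, in which the tool goes at most 41.7 mm and 7.16 degrees, less where a joint would pass 70% of its speed; a pose out of reach is approached as far as the arm can. A call with a gripper value outside its range is refused whole. The fingers move at their own pace and stop on an object; "grip_force" is the grip in N (left out, the last holds). Time passes only in rows, so rows that do not move let the fingers close. It gives the time, the measured TCP pose, the force and the opening at its end, in the units of the state.
- robot.get_state(): the state, without advancing time (a new reading comes with each control period).
- robot.read_camera(name): name is "side" or "top"; returns a dict with "image" (420x560x3 uint8, red, green, blue), "depth" (420x560 float32, m along the optical axis (not along the pixel's ray), 0 where there is no reading), "camera_matrix" (3x3 intrinsics, pixels), "dist_coeffs" ([k1, k2, p1, p2, k3] as OpenCV has them; the pictures are not rectified), "R" (3x3) and "t" (3): a world point X has camera coordinates R X + t. Camera axes: x right, y down, z forward; pixel columns grow to the right and rows downward; lengths in m; the calibration is good to about 2 mm. A picture is of the moment at which its call begins.
- robot.job_done(): hands the job in, once; it reports no verdict.
The state is a dict: "clock": time; "joints": joint angles; "qvel": joint speeds; "joint_torque": joint torques, N m; "tcp_pos": TCP position; "tcp_rot": TCP orientation; "ft_force": force on the tool from outside, world axes, zero at the start; "moment": the same for the moment, N m; "finger_gap": opening from 0.0 (shut) to 1.0 (fully open).
Only numpy, scipy, OpenCV 4.12 (cv2) and the standard library are available. Lean on these libraries where they do the work, as an engineer would, in place of code of your own. Each camera call takes 0.05 s, during which the arm holds its last target.

## Working session

There is one attempt and no reset: what is moved stays moved. The work goes in short steps, Python scripts to look and compute and a tool call to move; the robot and the scene stay as the last step left them, time stands still between calls to the robot, and variables do not carry over. Pictures are saved under pics/ and viewed, and the job is handed in when it is done.

Besides the shell and the picture viewer there is one more tool, called after ">>>" as name([rows], argument=value, ...), one row to a line, values as JSON. send_rows: Moves the arm, as the interface text tells. Its arguments: {"type":"object","properties":{"series":{"type":"array","items":{"type":"object","properties":{"claw":{"type":"number"},"tx":{"type":"number"},"ty":{"type":"number"},"tz":{"type":"number"},"ax":{"type":"number"},"ay":{"type":"number"},"az":{"type":"number"}}}},"grip_force":{"type":"number"}},"required":["series"]}

```bash
mkdir -p pics; ls; python3 - <<'E'
from cell import robot
import cv2,numpy as np,pickle
d={}
for n in("top","side"):
    c=robot.read_camera(n);d[n]=c
    cv2.imwrite(f"pics/{n}0.png",c["image"][:,:,::-1])
    print(n,c["camera_matrix"].tolist(),c["dist_coeffs"],c["R"].round(3).tolist(),c["t"])
pickle.dump(d,open("d0.pkl","wb"))
print(robot.get_state())
E
```

```text
pics
top [[382.5134021637564, 0.0, 271.83162558389347], [0.0, 382.5134021637564, 204.08947380640453], [0.0, 0.0, 1.0]] [-0.05524526  0.          0.          0.          0.        ] [[0.006, -1.0, 0.015], [-0.981, -0.009, -0.195], [0.195, -0.014, -0.981]] [-0.04868807  0.60934697  0.67458723]
side [[434.44904682738985, 0.0, 274.5048705152941], [0.0, 434.44904682738985, 214.7431991428951], [0.0, 0.0, 1.0]] [-0.03427179  0.          0.          0.          0.        ] [[-0.788, -0.615, 0.007], [-0.403, 0.507, -0.762], [0.465, -0.604, -0.648]] [0.46753456 0.33533179 0.56060962]
{'clock': 0.1, 'joints': array([-1.34099213e+00,  3.42685070e-01,  1.52493309e+00, -8.03352265e-06,
        1.27542796e+00, -1.45990372e-01]), 'qvel': array([-5.56284726e-04, -8.71129234e-05, -2.52188697e-03,  1.81795479e-03,
        1.43873611e-03,  9.55992566e-04]), 'joint_torque': array([ 1.87231242e-03, -4.32004416e+01, -2.44693691e+01,  7.19974469e-02,
        5.25837368e-02, -5.62705270e-05]), 'tcp_pos': array([ 0.19261727, -0.48798248,  0.2260938 ]), 'tcp_rot': array([-1.57223545e+00,  2.03839383e-04, -2.76579589e+00]), 'ft_force': array([ 0.05934139, -0.49733537, -0.5194857 ]), 'moment': array([ 0.05992988, -0.05265653,  0.0167129 ]), 'finger_gap': 0.9999385944669665}
```

View pics/top0.png

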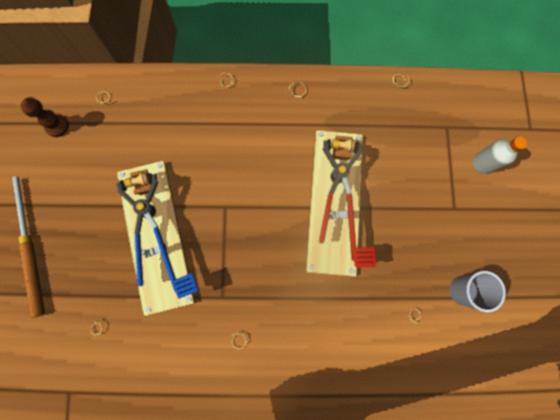

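View pics/side0.png

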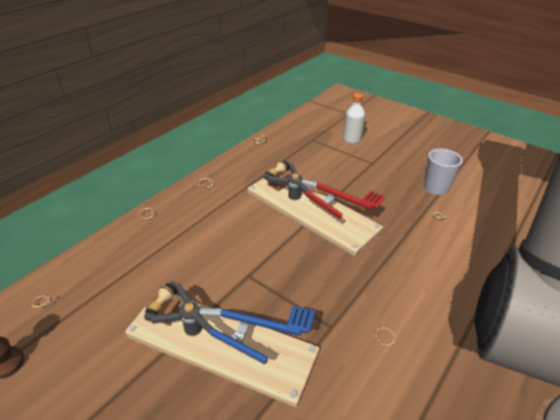

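```bash
cat > h.py <<'E'
import numpy as np,cv2
def proj(c,X):
    r,_=cv2.Rodrigues(c["R"]);p,_=cv2.projectPoints(np.asarray(X,float).reshape(-1,1,3),r,c["t"],c["camera_matrix"],c["dist_coeffs"]);return p[:,0]
def toplane(c,uv,z):
    n=cv2.undistortPoints(np.asarray(uv,float).reshape(-1,1,2),c["camera_matrix"],c["dist_coeffs"])[:,0]
    d=np.c_[n,np.ones(len(n))]@c["R"];o=-c["R"].T@c["t"]
    return o+d*((z-o[2])/d[:,2])[:,None]
def cloud(c):
    h,w=c["depth"].shape;v,u=np.mgrid[:h,:w]
    n=cv2.undistortPoints(np.c_[u.ravel(),v.ravel()].astype(float).reshape(-1,1,2),c["camera_matrix"],c["dist_coeffs"])[:,0]
    z=c["depth"].ravel();P=np.c_[n,np.ones(len(n))]*z[:,None]
    return ((P-c["t"])@c["R"]).reshape(h,w,3)
E
python3 - <<'E'
import pickle,numpy as np,cv2
from h import *
d=pickle.load(open("d0.pkl","rb"))
for n in d:
    c=d[n];W=cloud(c);im=c["image"].astype(int)
    red=(im[...,0]>110)&(im[...,1]<60)&(im[...,2]<60)&(c["depth"]>0)
    k,l,s,ce=cv2.connectedComponentsWithStats(red.astype(np.uint8))
    for i in range(1,k):
        if s[i,4]>25: print(n,s[i],W[l==i].mean(0).round(4),np.percentile(W[l==i][:,2],[5,50,95]).round(3))
    # board: light pixels at z~.018
    hsv=cv2.cvtColor(c["image"],cv2.COLOR_RGB2HSV)
    b=(abs(W[...,2]-.018)<.009)&(hsv[...,2]>140)&(hsv[...,1]<150)&(W[...,0]>0.3)
    k,l,s,ce=cv2.connectedComponentsWithStats(cv2.morphologyEx(b.astype(np.uint8),cv2.MORPH_CLOSE,np.ones((5,5))))
    for i in range(1,k):
        if s[i,4]>1000:
            q=np.argwhere(l==i)[:,::-1]
            P=toplane(c,q,.018)
            r=cv2.minAreaRect((P[:,:2]*1000).astype(np.float32));print(n,s[i],r, np.median(W[(l==i)&b][:,2]))
            print(cv2.boxPoints(r))
E
```

```text
top [352 235  24  33 436] [ 0.5117 -0.2151  0.0703] [0.068 0.071 0.073]
top [ 306  131   57  145 4120] ((627.412353515625, -173.88014221191406), (100.52035522460938, 297.53338623046875), 85.2802505493164) 0.01674345090339985
[[ 475.01462 -211.72906]
 [ 771.53906 -236.21072]
 [ 779.81006 -136.03122]
 [ 483.28564 -111.54956]]
top [ 118  161   69  118 1927] ((579.3292236328125, 198.9349822998047), (242.79798889160156, 99.41908264160156), 14.527631759643555) 0.016579434930831017
[[449.3423  216.60258]
 [474.28125 120.36226]
 [709.31616 181.26738]
 [684.3772  277.5077 ]]
top [ 139  252   55   63 1792] ((464.30621337890625, 168.67813110351562), (116.27088165283203, 97.75852966308594), 15.08713150024414) 0.01664279912084323
[[395.45197  200.74065 ]
 [420.89728  106.351746]
 [533.16046  136.61562 ]
 [507.71515  231.00452 ]]
side [318 185  65  24 422] [ 0.5364 -0.2009  0.0676] [0.06  0.068 0.074]
side [306 192  35  26 151] [ 0.5794 -0.142   0.0653] [0.061 0.065 0.069]
side [ 248  178  135   77 3344] ((625.101318359375, -169.95050048828125), (109.40253448486328, 303.7586364746094), 85.08604431152344) 0.01857835889985711
[[ 469.09454 -211.4408 ]
 [ 771.7367  -237.46063]
 [ 781.1081  -128.4602 ]
 [ 478.46594 -102.44037]]
side [ 125  307  194   99 7026] ((550.1824951171875, 195.8394775390625), (298.7073974609375, 102.97344970703125), 14.955402374267578) 0.017746688555413156
[[392.60083 207.03891]
 [419.17493 107.5535 ]
 [707.76416 184.64005]
 [681.19006 284.12546]]
```

```bash
cat >> h.py <<'E'
O=np.array([.5576,-.1681,0]);YAW=np.radians(-4.72)
def F(p,O=O,yaw=YAW):
    p=np.atleast_2d(np.asarray(p,float))/1000;c,s=np.cos(yaw),np.sin(yaw)
    return p@np.array([[c,s,0],[-s,c,0],[0,0,1]])+O
E
python3 - <<'E'
import pickle
from h import *
d=pickle.load(open("d0.pkl","rb"))
out=[]
for n in d:
    c=d[n];im=c["image"][:,:,::-1].copy()
    S=4;x0,y0,w,h=(290,120,100,165) if n=="top" else (240,150,160,105)
    im=cv2.resize(im[y0:y0+h,x0:x0+w],None,fx=S,fy=S,interpolation=cv2.INTER_CUBIC)
    def dr(P,col,close=True):
        p=((proj(c,F(P))-[x0,y0]+.5)*S).astype(int);cv2.polylines(im,[p],close,col,1)
    dr([[-80,-50,18],[220,-50,18],[220,50,18],[-80,50,18]],(0,255,0))
    dr([[-68,-71,72],[-32,-71,72],[-32,-31,72],[-68,-31,72]],(255,255,0))
    dr([[0,-32,69],[0,-22,69]],(255,0,255),False);dr([[0,32,69],[0,22,69]],(255,0,255),False)
    cv2.imwrite(f"pics/ov_{n}.png",im)
E
python3 -c "
import cv2
a=cv2.imread('pics/ov_top.png');b=cv2.imread('pics/ov_side.png');print(a.shape,b.shape)
cv2.imwrite('pics/ov_top2.png',cv2.resize(a,None,fx=.9,fy=.9))"
```

```text
(660, 400, 3) (420, 640, 3)
```

View pics/ov_top2.png

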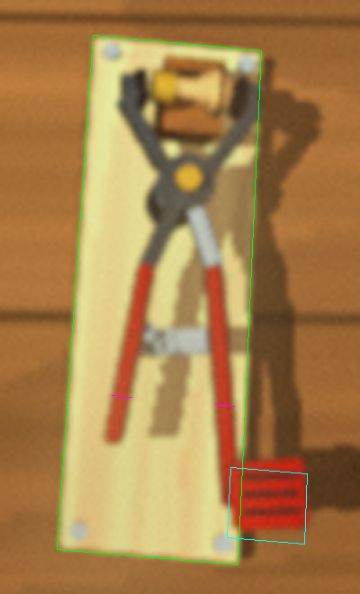

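View pics/ov_side.png

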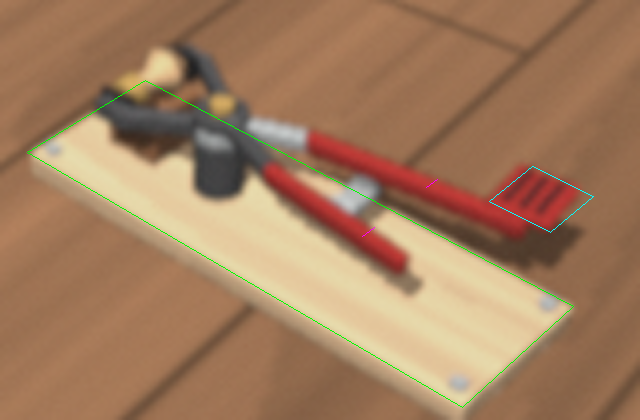

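The overlays match the board outline in both views. The red rest and the handle tails sit about 3–4 mm further toward the jaws than my model (top overlay: rest centre (268,494) against the predicted (269,506)). I'll shift the model +3 mm in x. First I'll turn the tool to line up.

>>> send_rows([
  {"claw":1,"ay":3.5},
  {"claw":1,"ay":3.5},
  {"claw":1,"ay":3.5},
  {"claw":1,"ay":3.5},
  {"claw":1,"ay":3.5},
  {"claw":1,"ay":3.5},
  {"claw":1,"ay":3.5},
  {"claw":1,"ay":1.75},
], grip_force=25)

```text
schema error: expected keys claw, tx, ty, tz, ax, ay, az
```

```bash
cat > go.py <<'E'
import sys
from h import *
from cell import robot
from scipy.spatial.transform import Rotation as Ro
s=robot.get_state();R=Ro.from_euler('xyz',s["tcp_rot"]).as_matrix()
t=F([float(v) for v in sys.argv[1:4]])[0]
print("clock",s["clock"],"tcp",s["tcp_pos"].round(4),"yaw",np.degrees(s["tcp_rot"]).round(2),"target",t.round(4),"shift cm tool",((t-s["tcp_pos"])@R*100).round(2),"F",s["ft_force"].round(1),"gap",s["finger_gap"]*92)
E
python3 go.py 3 0 200
```

```text
clock 0.1 tcp [ 0.1926 -0.488   0.2261] yaw [-9.0080e+01  1.0000e-02 -1.5847e+02] target [ 0.5606 -0.1683  0.2   ] shift cm tool [-45.96   2.64 -16.22] F [ 0.1 -0.5 -0.5] gap 91.99435069096091
```

>>> send_rows([
  {"claw":1,"tx":0,"ty":0,"tz":0,"ax":0,"ay":3.5,"az":0},
  {"claw":1,"tx":0,"ty":0,"tz":0,"ax":0,"ay":3.5,"az":0},
  {"claw":1,"tx":0,"ty":0,"tz":0,"ax":0,"ay":3.5,"az":0},
  {"claw":1,"tx":0,"ty":0,"tz":0,"ax":0,"ay":3.5,"az":0},
  {"claw":1,"tx":0,"ty":0,"tz":0,"ax":0,"ay":3.5,"az":0},
  {"claw":1,"tx":0,"ty":0,"tz":0,"ax":0,"ay":3.5,"az":0},
  {"claw":1,"tx":0,"ty":0,"tz":0,"ax":0,"ay":3.5,"az":0},
  {"claw":1,"tx":0,"ty":0,"tz":0,"ax":0,"ay":1.75,"az":0},
], grip_force=25)

```text
clock: 0.77
tcp_pos: [0.1926, -0.4881, 0.2263]
tcp_rot: [-1.572, -0.0, 3.056]
ft_force: [0.6, 0.1, -0.2]
finger_gap: 1.002
```

```bash
python3 go.py 3 0 200
```

```text
clock 0.7667 tcp [ 0.1926 -0.4881  0.2263] yaw [-9.005e+01 -2.000e-02  1.751e+02] target [ 0.5606 -0.1683  0.2   ] shift cm tool [-33.93   2.65 -35.  ] F [ 0.6  0.1 -0.2] gap 92.13964427882266
```

>>> send_rows([
  {"claw":1,"tx":-2.1,"ty":0,"tz":-2.2,"ax":0,"ay":0,"az":0},
  {"claw":1,"tx":-2.1,"ty":0,"tz":-2.2,"ax":0,"ay":0,"az":0},
  {"claw":1,"tx":-2.1,"ty":0,"tz":-2.2,"ax":0,"ay":0,"az":0},
  {"claw":1,"tx":-2.1,"ty":0,"tz":-2.2,"ax":0,"ay":0,"az":0},
  {"claw":1,"tx":-2.1,"ty":0,"tz":-2.2,"ax":0,"ay":0,"az":0},
  {"claw":1,"tx":-2.1,"ty":0,"tz":-2.2,"ax":0,"ay":0,"az":0},
  {"claw":1,"tx":-2.1,"ty":0,"tz":-2.2,"ax":0,"ay":0,"az":0},
  {"claw":1,"tx":-2.1,"ty":0,"tz":-2.2,"ax":0,"ay":0,"az":0},
])

```text
clock: 1.43
tcp_pos: [0.3754, -0.3255, 0.2265]
tcp_rot: [-1.571, -0.001, 3.059]
ft_force: [-0.4, 0.3, 0.1]
finger_gap: 1.001
```

>>> send_rows([
  {"claw":1,"tx":-2.1,"ty":0,"tz":-2.2,"ax":0,"ay":0,"az":0},
  {"claw":1,"tx":-2.1,"ty":0,"tz":-2.2,"ax":0,"ay":0,"az":0},
  {"claw":1,"tx":-2.1,"ty":0,"tz":-2.2,"ax":0,"ay":0,"az":0},
  {"claw":1,"tx":-2.1,"ty":0,"tz":-2.2,"ax":0,"ay":0,"az":0},
  {"claw":1,"tx":-2.1,"ty":0,"tz":-2.2,"ax":0,"ay":0,"az":0},
  {"claw":1,"tx":-2.1,"ty":0,"tz":-2.2,"ax":0,"ay":0,"az":0},
  {"claw":1,"tx":-2.1,"ty":0,"tz":-2.1,"ax":0,"ay":0,"az":0},
  {"claw":1,"tx":0,"ty":0,"tz":0,"ax":0,"ay":0,"az":0},
])

```text
clock: 2.1
tcp_pos: [0.5365, -0.1828, 0.2261]
tcp_rot: [-1.572, 0.001, 3.063]
ft_force: [-0.7, -0.5, 0.3]
finger_gap: 1.001
```

```bash
python3 go.py 3 0 120;python3 - <<'E'
from cell import robot
import cv2,pickle
for n in("side","top"):
    c=robot.read_camera(n);cv2.imwrite(f"pics/{n}1.png",c["image"][:,:,::-1])
E
```

```text
clock 2.1 tcp [ 0.5365 -0.1828  0.2261] yaw [-9.0090e+01  4.0000e-02  1.7551e+02] target [ 0.5606 -0.1683  0.12  ] shift cm tool [-2.28 10.61 -1.62] F [-0.7 -0.5  0.3] gap 92.07877403463158
```

View pics/side1.png

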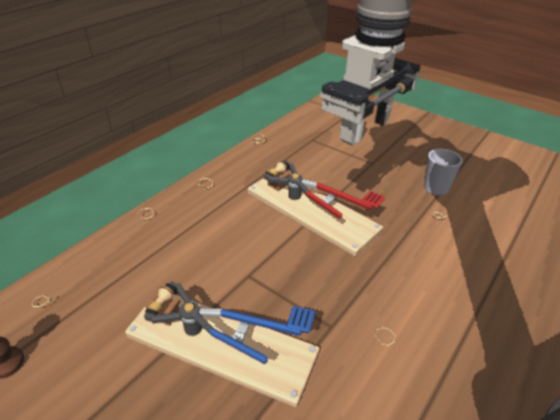

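The gripper is above and to the right of the red pliers and clear of everything. The red handles are at about (325,190).

>>> send_rows([
  {"claw":1,"tx":-1.2,"ty":1.0,"tz":-0.8,"ax":0,"ay":0,"az":0},
  {"claw":1,"tx":-1.1,"ty":2.4,"tz":-0.8,"ax":0,"ay":0,"az":0},
  {"claw":1,"tx":0,"ty":2.4,"tz":0,"ax":0,"ay":0,"az":0},
  {"claw":1,"tx":0,"ty":2.4,"tz":0,"ax":0,"ay":0,"az":0},
  {"claw":1,"tx":0,"ty":2.4,"tz":0,"ax":0,"ay":0,"az":0},
  {"claw":1,"tx":0,"ty":0,"tz":0,"ax":0,"ay":0,"az":0},
  {"claw":1,"tx":0,"ty":0,"tz":0,"ax":0,"ay":0,"az":0},
])

```text
clock: 2.78
tcp_pos: [0.5566, -0.173, 0.1201]
tcp_rot: [-1.572, -0.003, 3.058]
ft_force: [0.8, -0.7, 1.3]
finger_gap: 1.003
```

```bash
python3 go.py 3 0 43;python3 - <<'E'
from cell import robot
import cv2,pickle
d={}
for n in("side","top"):
    c=robot.read_camera(n);d[n]=c;im=c["image"][:,:,::-1]
    im=im[70:270,230:430] if n=="side" else im[100:300,240:440]
    cv2.imwrite(f"pics/{n}2.png",cv2.resize(im,None,fx=2.9,fy=2.9))
pickle.dump(d,open("d2.pkl","wb"))
E
```

```text
clock 2.7833 tcp [ 0.5566 -0.173   0.1201] yaw [-9.0040e+01 -1.7000e-01  1.7521e+02] target [ 0.5606 -0.1683  0.043 ] shift cm tool [-0.38  7.71 -0.49] F [ 0.8 -0.7  1.3] gap 92.2625266990821
```

View pics/side2.png

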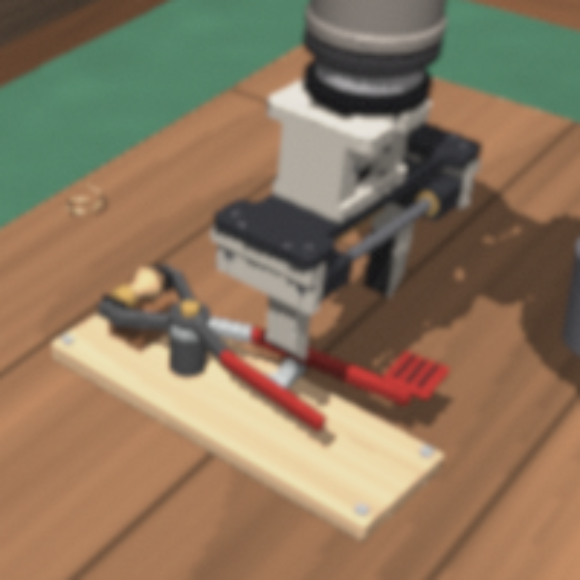

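View pics/top2.png

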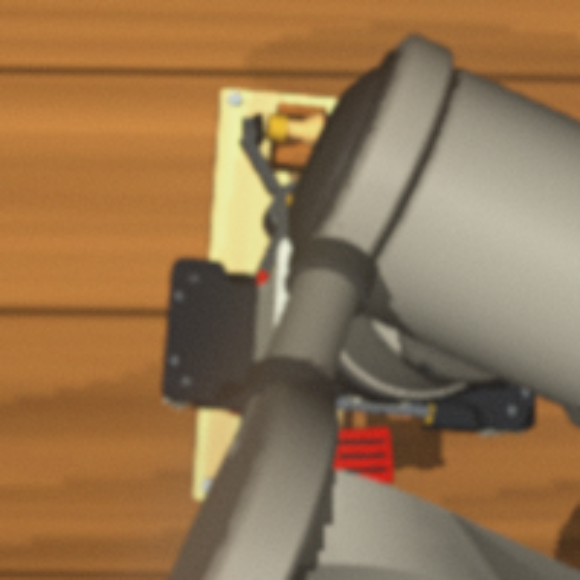

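The open gripper straddles the red handles from above, still 4–5 mm off centre. I'll correct that and go down.

>>> send_rows([
  {"claw":1,"tx":-0.4,"ty":0,"tz":-0.5,"ax":0,"ay":0,"az":0},
  {"claw":1,"tx":0,"ty":1.5,"tz":0,"ax":0,"ay":0,"az":0},
  {"claw":1,"tx":0,"ty":1.5,"tz":0,"ax":0,"ay":0,"az":0},
  {"claw":1,"tx":0,"ty":1.5,"tz":0,"ax":0,"ay":0,"az":0},
  {"claw":1,"tx":0,"ty":1.5,"tz":0,"ax":0,"ay":0,"az":0},
  {"claw":1,"tx":0,"ty":1.5,"tz":0,"ax":0,"ay":0,"az":0},
  {"claw":1,"tx":0,"ty":0.2,"tz":0,"ax":0,"ay":0,"az":0},
  {"claw":1,"tx":0,"ty":0,"tz":0,"ax":0,"ay":0,"az":0},
])

```text
clock: 3.55
tcp_pos: [0.5626, -0.1675, 0.0441]
tcp_rot: [-1.571, -0.0, 3.059]
ft_force: [-0.0, 0.9, -0.5]
finger_gap: 0.999
```

```bash
python3 go.py 3 0 43;python3 - <<'E'
from cell import robot
import cv2,pickle
for n in("side",):
    c=robot.read_camera(n);im=c["image"][:,:,::-1]
    im=im[70:270,230:430]
    cv2.imwrite(f"pics/{n}3.png",cv2.resize(im,None,fx=2.9,fy=2.9))
E
```

```text
clock 3.55 tcp [ 0.5626 -0.1675  0.0441] yaw [-90.    -0.   175.29] target [ 0.5606 -0.1683  0.043 ] shift cm tool [0.19 0.11 0.1 ] F [-0.   0.9 -0.5] gap 91.9162724303358
```

View pics/side3.png

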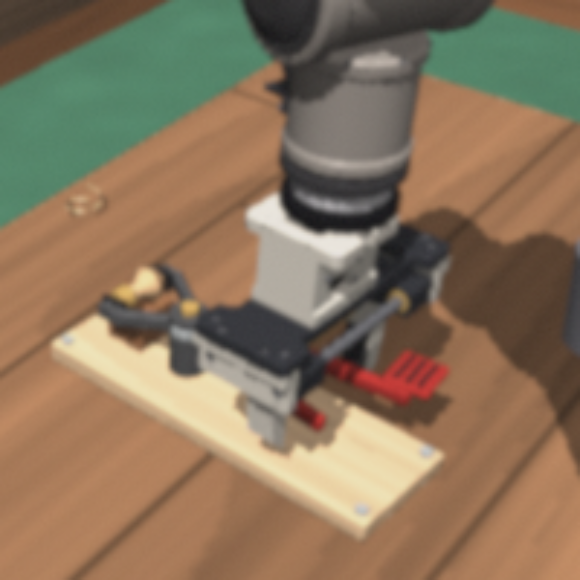

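The fingers stand outside both handles, at the right height. Squeezing now.

>>> send_rows([
  {"claw":0.3,"tx":0,"ty":0,"tz":0,"ax":0,"ay":0,"az":0},
  {"claw":0.1,"tx":0,"ty":0,"tz":0,"ax":0,"ay":0,"az":0},
  {"claw":0.0,"tx":0,"ty":0,"tz":0,"ax":0,"ay":0,"az":0},
  {"claw":-0.1,"tx":0,"ty":0,"tz":0,"ax":0,"ay":0,"az":0},
  {"claw":-0.2,"tx":0,"ty":0,"tz":0,"ax":0,"ay":0,"az":0},
  {"claw":-0.3,"tx":0,"ty":0,"tz":0,"ax":0,"ay":0,"az":0},
  {"claw":-0.3,"tx":0,"ty":0,"tz":0,"ax":0,"ay":0,"az":0},
  {"claw":-0.3,"tx":0,"ty":0,"tz":0,"ax":0,"ay":0,"az":0},
], grip_force=25)

```text
clock: 4.27
tcp_pos: [0.5603, -0.1673, 0.0437]
tcp_rot: [-1.572, -0.004, 3.059]
ft_force: [-9.0, 0.1, 6.6]
finger_gap: 0.47
```

>>> send_rows([
  {"claw":-0.3,"tx":0,"ty":0,"tz":0,"ax":0,"ay":0,"az":0},
  {"claw":-0.3,"tx":0,"ty":0,"tz":0,"ax":0,"ay":0,"az":0},
  {"claw":-0.3,"tx":0,"ty":0,"tz":0,"ax":0,"ay":0,"az":0},
  {"claw":-0.3,"tx":0,"ty":0,"tz":0,"ax":0,"ay":0,"az":0},
])

```text
clock: 4.6
tcp_pos: [0.5595, -0.1671, 0.0436]
tcp_rot: [-1.572, -0.006, 3.059]
ft_force: [-10.9, 0.4, 7.9]
finger_gap: 0.354
```

```bash
python3 go.py 3 0 43;python3 - <<'E'
from cell import robot
import cv2,pickle
for n in("side",):
    c=robot.read_camera(n);im=c["image"][:,:,::-1]
    im=im[70:270,230:430]
    cv2.imwrite(f"pics/{n}4.png",cv2.resize(im,None,fx=2.9,fy=2.9))
E
```

```text
clock 4.6 tcp [ 0.5595 -0.1671  0.0436] yaw [-90.07  -0.35 175.28] target [ 0.5606 -0.1683  0.043 ] shift cm tool [-0.11  0.06  0.11] F [-10.9   0.4   7.9] gap 32.53091949030948
```

View pics/side4.png

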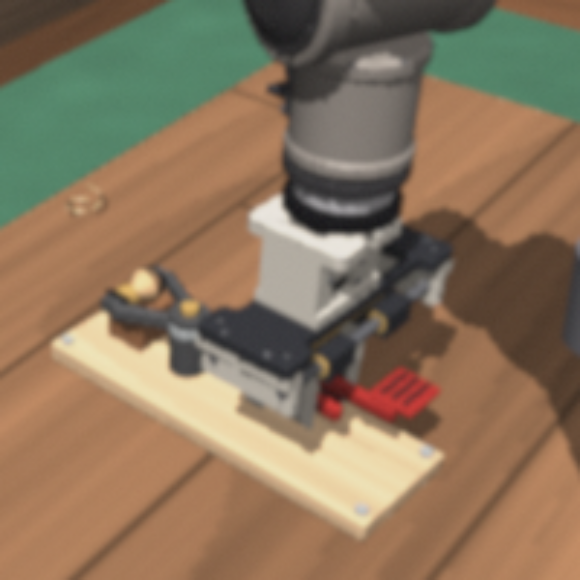

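The handles are closed, and the jaws have the cap squeezed at about (135,285). The gap reads 32.5 mm, close to the 35 mm home stop. Next I'll let go and lift.

>>> send_rows([
  {"claw":-0.3,"tx":0,"ty":0,"tz":0,"ax":0,"ay":0,"az":0},
  {"claw":-0.1,"tx":0,"ty":0,"tz":0,"ax":0,"ay":0,"az":0},
  {"claw":0.2,"tx":0,"ty":0,"tz":0,"ax":0,"ay":0,"az":0},
  {"claw":0.6,"tx":0,"ty":0,"tz":0,"ax":0,"ay":0,"az":0},
  {"claw":1,"tx":0,"ty":0,"tz":0,"ax":0,"ay":0,"az":0},
  {"claw":1,"tx":0,"ty":0,"tz":0,"ax":0,"ay":0,"az":0},
  {"claw":1,"tx":0,"ty":0,"tz":0,"ax":0,"ay":0,"az":0},
  {"claw":1,"tx":0,"ty":0,"tz":0,"ax":0,"ay":0,"az":0},
])

```text
clock: 5.32
tcp_pos: [0.5625, -0.1677, 0.0437]
tcp_rot: [-1.571, 0.0, 3.059]
ft_force: [-0.0, 0.2, 0.2]
finger_gap: 0.81
```

```bash
python3 go.py 3 0 120;python3 - <<'E'
from cell import robot
import cv2,pickle
for n in("side",):
    c=robot.read_camera(n);im=c["image"][:,:,::-1]
    im=im[70:270,230:430]
    cv2.imwrite(f"pics/{n}5.png",cv2.resize(im,None,fx=2.9,fy=2.9))
E
```

```text
clock 5.3167 tcp [ 0.5625 -0.1677  0.0437] yaw [-8.9990e+01  1.0000e-02  1.7529e+02] target [ 0.5606 -0.1683  0.12  ] shift cm tool [ 0.18 -7.63  0.08] F [-0.   0.2  0.2] gap 74.52859128608091
```

View pics/side5.png

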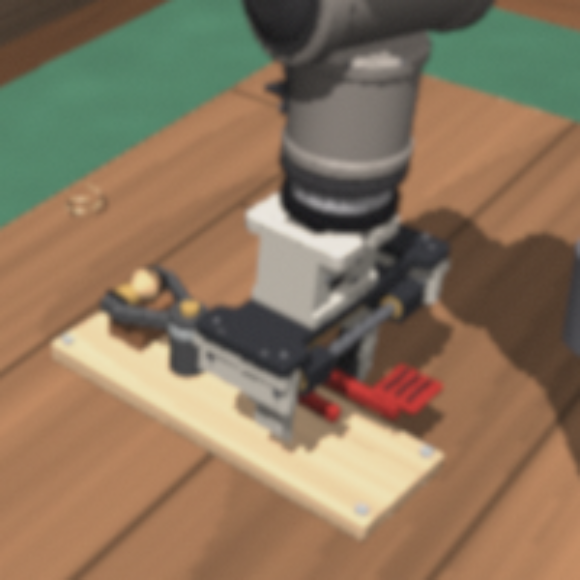

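The handles stayed shut without the fingers. I'll lift and measure the gap to see whether the second tooth caught.

>>> send_rows([
  {"claw":1,"tx":0,"ty":0,"tz":0,"ax":0,"ay":0,"az":0},
  {"claw":1,"tx":0,"ty":0,"tz":0,"ax":0,"ay":0,"az":0},
  {"claw":1,"tx":0,"ty":-2,"tz":0,"ax":0,"ay":0,"az":0},
  {"claw":1,"tx":0,"ty":-3,"tz":0,"ax":0,"ay":0,"az":0},
  {"claw":1,"tx":0,"ty":-3,"tz":0,"ax":0,"ay":0,"az":0},
  {"claw":1,"tx":1,"ty":-3,"tz":0,"ax":0,"ay":0,"az":0},
  {"claw":1,"tx":2,"ty":-1,"tz":0,"ax":0,"ay":0,"az":0},
  {"claw":1,"tx":2,"ty":0,"tz":0,"ax":0,"ay":0,"az":0},
])

```text
clock: 6.03
tcp_pos: [0.5138, -0.1643, 0.167]
tcp_rot: [-1.568, 0.006, 3.06]
ft_force: [-0.7, -1.0, -1.5]
finger_gap: 1.002
```

```bash
python3 go.py -47 -34 120;python3 - <<'E'
from cell import robot
import cv2,pickle
from h import *
d={}
for n in("side","top"):
    c=robot.read_camera(n);d[n]=c;im=c["image"][:,:,::-1]
    x0,y0,w,h=(240,150,160,105)if n=="side" else (290,120,100,145)
    im=cv2.resize(im[y0:y0+h,x0:x0+w],None,fx=4,fy=4,interpolation=cv2.INTER_CUBIC)
    if n=="side":
      for P in ([[3,-19,69],[3,-9,69]],[[3,19,69],[3,9,69]],[[3,26,69],[3,19,69]]): cv2.polylines(im,[((proj(c,F(P))-[x0,y0]+.5)*4).astype(int)],False,(255,0,255),1)
      P=np.array([[-18,-20,0],[18,-20,0],[18,20,0],[-18,20,0]])+[-47,-34,72]
      cv2.polylines(im,[((proj(c,F(P))-[x0,y0]+.5)*4).astype(int)],True,(255,255,0),1)
    cv2.imwrite(f"pics/{n}6.png",im)
    if n=="side":
        W=cloud(c);i=c["image"].astype(int);red=(i[...,0]>110)&(i[...,1]<60)&(i[...,2]<60)&(c["depth"]>0)
        k,l,s,ce=cv2.connectedComponentsWithStats(red.astype(np.uint8))
        for j in range(1,k):
            if s[j,4]>25: print(s[j],W[l==j].mean(0).round(4))
pickle.dump(d,open("d6.pkl","wb"))
E
```

```text
clock 6.0333 tcp [ 0.5138 -0.1643  0.167 ] yaw [-89.86   0.36 175.31] target [ 0.508  -0.1981  0.12  ] shift cm tool [0.34 4.7  3.41] F [-0.7 -1.  -1.5] gap 92.17638570055772
[316 186  64  28 446] [ 0.5337 -0.1871  0.0675]
[308 192  38  23 134] [ 0.5777 -0.1522  0.0648]
```

View pics/side6.png

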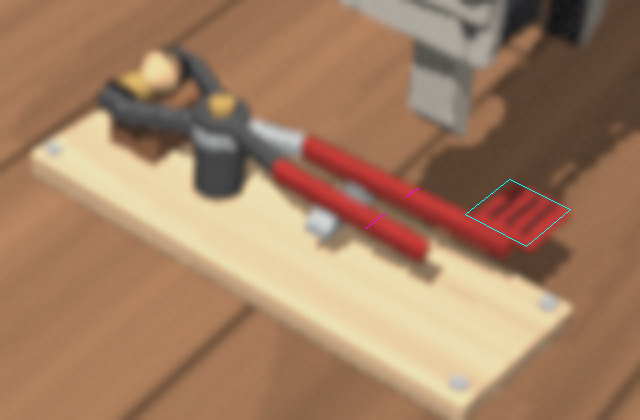

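View pics/top6.png

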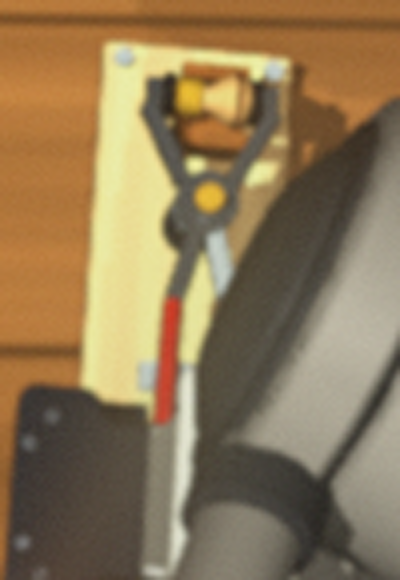

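The handle centroids moved inward by about 14 and 10 mm, and the edges line up with the lines for 38 mm apart. That means the second tooth holds, and the brass cap sits on the knob. The thumb rest is at my predicted (-47,-34). Now I'll shut the fingers and move over it.

>>> send_rows([
  {"claw":-1,"tx":0.3,"ty":0,"tz":1.7,"ax":0,"ay":0,"az":0},
  {"claw":-1,"tx":0,"ty":0,"tz":1.7,"ax":0,"ay":0,"az":0},
  {"claw":-1,"tx":0,"ty":0,"tz":0,"ax":0,"ay":0,"az":0},
  {"claw":-1,"tx":0,"ty":0,"tz":0,"ax":0,"ay":0,"az":0},
  {"claw":-1,"tx":0,"ty":0,"tz":0,"ax":0,"ay":0,"az":0},
  {"claw":-1,"tx":0,"ty":0,"tz":0,"ax":0,"ay":0,"az":0},
  {"claw":-1,"tx":0,"ty":0,"tz":0,"ax":0,"ay":0,"az":0},
  {"claw":-1,"tx":0,"ty":0,"tz":0,"ax":0,"ay":0,"az":0},
])

```text
clock: 6.8
tcp_pos: [0.5069, -0.1967, 0.1636]
tcp_rot: [-1.571, -0.0, 3.06]
ft_force: [0.4, 0.5, -1.2]
finger_gap: 0.473
```

>>> send_rows([
  {"claw":-1,"tx":0,"ty":2,"tz":0,"ax":0,"ay":0,"az":0},
  {"claw":-1,"tx":0,"ty":2,"tz":0,"ax":0,"ay":0,"az":0},
  {"claw":-1,"tx":0,"ty":2,"tz":0,"ax":0,"ay":0,"az":0},
  {"claw":-1,"tx":0,"ty":1,"tz":0,"ax":0,"ay":0,"az":0},
  {"claw":-1,"tx":0,"ty":0,"tz":0,"ax":0,"ay":0,"az":0},
  {"claw":-1,"tx":0,"ty":0,"tz":0,"ax":0,"ay":0,"az":0},
  {"claw":-1,"tx":0,"ty":0,"tz":0,"ax":0,"ay":0,"az":0},
])

```text
clock: 7.38
tcp_pos: [0.5074, -0.1975, 0.0948]
tcp_rot: [-1.57, 0.002, 3.059]
ft_force: [-0.1, 0.9, 0.2]
finger_gap: 0.01
```

```bash
python3 go.py -48 -36 61;python3 - <<'E'
from cell import robot
import cv2
c=robot.read_camera("side");im=c["image"][70:270,230:430,::-1]
cv2.imwrite("pics/side7.png",cv2.resize(im,None,fx=2.9,fy=2.9))
E
```

```text
clock 7.3833 tcp [ 0.5074 -0.1975  0.0948] yaw [-8.9950e+01  1.0000e-01  1.7529e+02] target [ 0.5068 -0.2     0.061 ] shift cm tool [0.05 3.38 0.25] F [-0.1  0.9  0.2] gap 0.9243656317731873
```

View pics/side7.png

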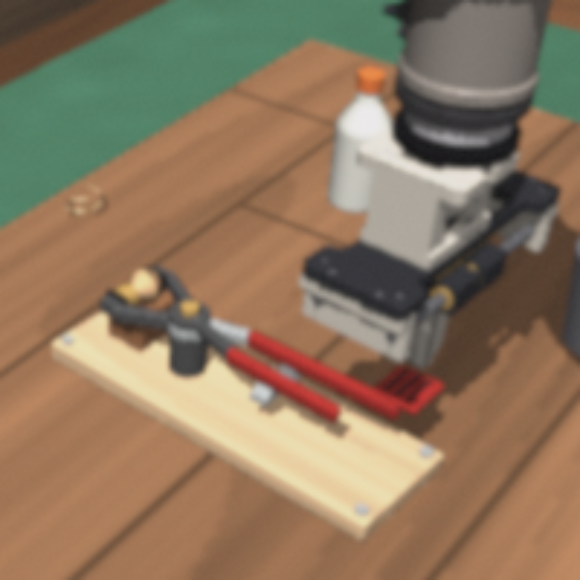

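The shut fingers are directly over the thumb rest. Pressing down.

>>> send_rows([
  {"claw":-1,"tx":0,"ty":1,"tz":0.2,"ax":0,"ay":0,"az":0},
  {"claw":-1,"tx":0,"ty":1,"tz":0,"ax":0,"ay":0,"az":0},
  {"claw":-1,"tx":0,"ty":0.5,"tz":0,"ax":0,"ay":0,"az":0},
  {"claw":-1,"tx":0,"ty":0.4,"tz":0,"ax":0,"ay":0,"az":0},
  {"claw":-1,"tx":0,"ty":0.4,"tz":0,"ax":0,"ay":0,"az":0},
  {"claw":-1,"tx":0,"ty":0.2,"tz":0,"ax":0,"ay":0,"az":0},
  {"claw":-1,"tx":0,"ty":0,"tz":0,"ax":0,"ay":0,"az":0},
  {"claw":-1,"tx":0,"ty":0,"tz":0,"ax":0,"ay":0,"az":0},
])

```text
clock: 8.1
tcp_pos: [0.5067, -0.2005, 0.0592]
tcp_rot: [-1.569, 0.001, 3.059]
ft_force: [-2.7, -4.4, 8.6]
finger_gap: 0.008
```

```bash
python3 go.py -48 -36 61;python3 - <<'E'
from cell import robot
import cv2
c=robot.read_camera("side");im=c["image"][70:270,230:430,::-1]
cv2.imwrite("pics/side8.png",cv2.resize(im,None,fx=2.9,fy=2.9))
E
```

```text
clock 8.1 tcp [ 0.5067 -0.2005  0.0592] yaw [-8.9880e+01  5.0000e-02  1.7529e+02] target [ 0.5068 -0.2     0.061 ] shift cm tool [-0.   -0.18 -0.04] F [-2.7 -4.4  8.6] gap 0.7441899779339127
```

View pics/side8.png

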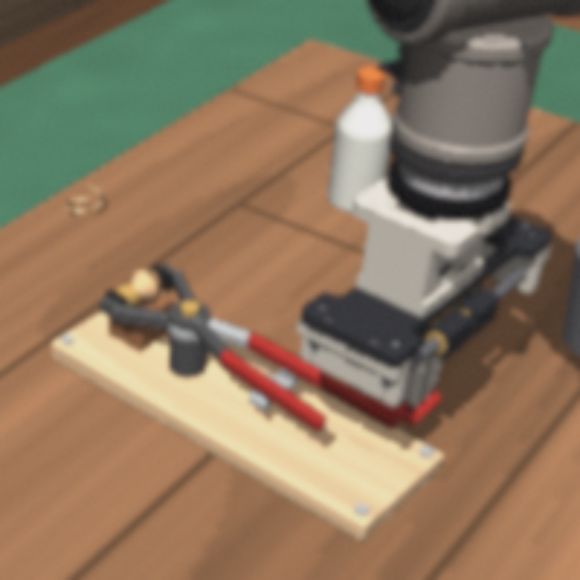

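The ratchet is free: the left handle has sprung out, its tail now at (322,425). Friction under the fingers holds the right handle in. I'll carry the tool outward with it while still pressing so it can't catch again, and then lift.

>>> send_rows([
  {"claw":-1,"tx":0,"ty":0,"tz":0.3,"ax":0,"ay":0,"az":0},
  {"claw":-1,"tx":0,"ty":0,"tz":0.4,"ax":0,"ay":0,"az":0},
  {"claw":-1,"tx":0,"ty":0,"tz":0.4,"ax":0,"ay":0,"az":0},
  {"claw":-1,"tx":0,"ty":0,"tz":0.4,"ax":0,"ay":0,"az":0},
  {"claw":-1,"tx":0,"ty":0,"tz":0.1,"ax":0,"ay":0,"az":0},
  {"claw":-1,"tx":0,"ty":0,"tz":0,"ax":0,"ay":0,"az":0},
  {"claw":-1,"tx":0,"ty":0,"tz":0,"ax":0,"ay":0,"az":0},
])

```text
clock: 8.73
tcp_pos: [0.5083, -0.2165, 0.0603]
tcp_rot: [-1.568, 0.007, 3.059]
ft_force: [4.6, -0.4, 7.8]
finger_gap: 0.005
```

```bash
python3 go.py -48 -52 61;python3 - <<'E'
from cell import robot
import cv2
c=robot.read_camera("side");im=c["image"][70:270,230:430,::-1]
cv2.imwrite("pics/side9.png",cv2.resize(im,None,fx=2.9,fy=2.9))
E
```

```text
clock 8.7333 tcp [ 0.5083 -0.2165  0.0603] yaw [-89.84   0.43 175.25] target [ 0.5055 -0.216   0.061 ] shift cm tool [ 0.28 -0.07 -0.03] F [ 4.6 -0.4  7.8] gap 0.46863924567903037
```

View pics/side9.png

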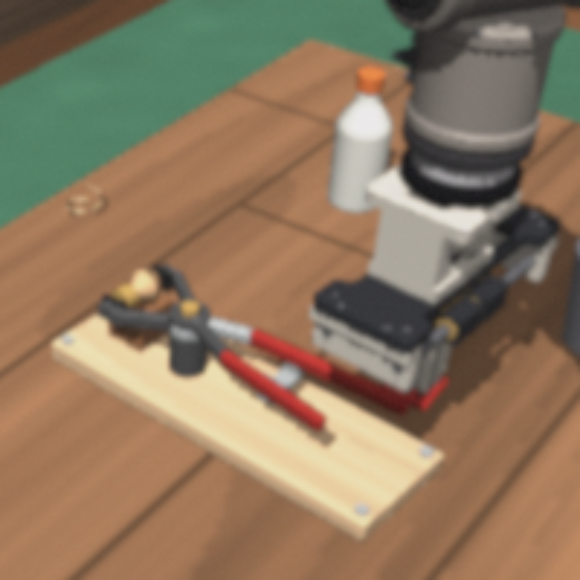

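The right handle is fully out, and the lateral force is now close to zero. Lifting straight up.

>>> send_rows([
  {"claw":-1,"tx":0,"ty":-1,"tz":0,"ax":0,"ay":0,"az":0},
  {"claw":-1,"tx":0,"ty":-2,"tz":0,"ax":0,"ay":0,"az":0},
  {"claw":-1,"tx":0,"ty":-3,"tz":0,"ax":0,"ay":0,"az":0},
  {"claw":-1,"tx":0,"ty":-3,"tz":0,"ax":0,"ay":0,"az":0},
  {"claw":-1,"tx":0,"ty":-3,"tz":0,"ax":0,"ay":0,"az":0},
  {"claw":-1,"tx":2,"ty":0,"tz":2,"ax":0,"ay":0,"az":0},
  {"claw":-1,"tx":2,"ty":0,"tz":2,"ax":0,"ay":0,"az":0},
  {"claw":-1,"tx":2,"ty":0,"tz":2,"ax":0,"ay":0,"az":0},
])

```text
clock: 9.45
tcp_pos: [0.4398, -0.2702, 0.1787]
tcp_rot: [-1.571, 0.0, 3.061]
ft_force: [0.6, -0.1, 0.6]
finger_gap: 0.005
```

>>> send_rows([
  {"claw":-1,"tx":2,"ty":0,"tz":2,"ax":0,"ay":0,"az":0},
  {"claw":-1,"tx":2,"ty":0,"tz":2,"ax":0,"ay":0,"az":0},
  {"claw":-1,"tx":2,"ty":0,"tz":2,"ax":0,"ay":0,"az":0},
  {"claw":-1,"tx":0,"ty":0,"tz":0,"ax":0,"ay":0,"az":0},
  {"claw":-1,"tx":0,"ty":0,"tz":0,"ax":0,"ay":0,"az":0},
])

```text
clock: 9.87
tcp_pos: [0.3748, -0.3255, 0.1783]
tcp_rot: [-1.572, -0.001, 3.056]
ft_force: [-0.0, 0.8, -0.0]
finger_gap: 0.0
```

```bash
python3 go.py -48 -52 61;python3 - <<'E'
from cell import robot
import cv2
from h import *
for n in("side","top"):
    c=robot.read_camera(n);im=c["image"][:,:,::-1]
    x0,y0,w,h=(240,150,160,105)if n=="side" else (290,120,100,145)
    cv2.imwrite(f"pics/{n}10.png",cv2.resize(im[y0:y0+h,x0:x0+w],None,fx=4,fy=4,interpolation=cv2.INTER_CUBIC))
    W=cloud(c);i=c["image"].astype(int);red=(i[...,0]>110)&(i[...,1]<60)&(i[...,2]<60)&(c["depth"]>0)
    k,l,s,ce=cv2.connectedComponentsWithStats(red.astype(np.uint8))
    for j in range(1,k):
            if s[j,4]>25: print(n,s[j],W[l==j].mean(0).round(4))
E
```

```text
clock 9.8667 tcp [ 0.3748 -0.3255  0.1783] yaw [-9.0040e+01 -3.0000e-02  1.7511e+02] target [ 0.5055 -0.216   0.061 ] shift cm tool [-12.09  11.73 -12.02] F [-0.   0.8 -0. ] gap 0.02790496526583091
side [318 185  65  24 412] [ 0.536  -0.2011  0.0676]
side [306 193  35  25 148] [ 0.5793 -0.1419  0.0653]
top [352 237  24  31 426] [ 0.5113 -0.2154  0.0702]
```

View pics/side10.png

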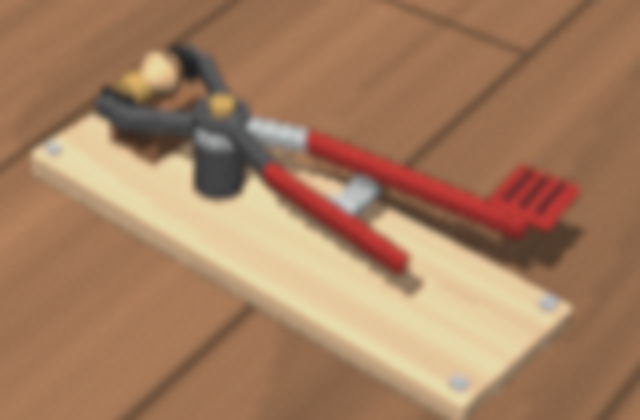

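View pics/top10.png

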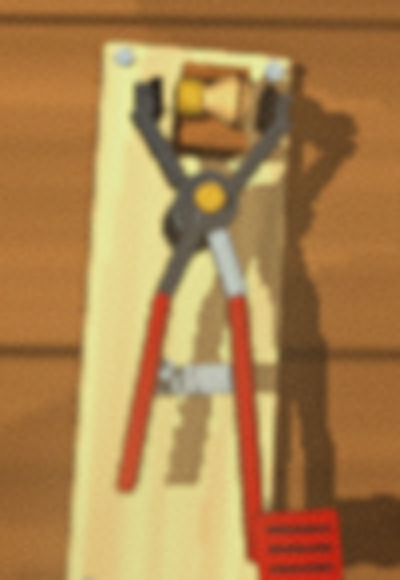

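The pliers are fully open, with the handle centroids back within 1 mm of the start. Before handing in, I'll compare the cap with its position at the start.

```bash
python3 - <<'E'
import cv2,numpy as np,pickle
from cell import robot
a=pickle.load(open("d0.pkl","rb"))
o=[]
for n,(x0,y0,w,h) in (("top",(318,128,50,40)),("side",(258,155,50,40))):
    b=robot.read_camera(n)["image"]
    o.append(np.hstack([cv2.resize(i[y0:y0+h,x0:x0+w,::-1],None,fx=7,fy=7,interpolation=cv2.INTER_CUBIC) for i in(a[n]["image"],b)]))
cv2.imwrite("pics/cap.png",np.vstack(o))
E
```

```text
(no output)
```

View pics/cap.png

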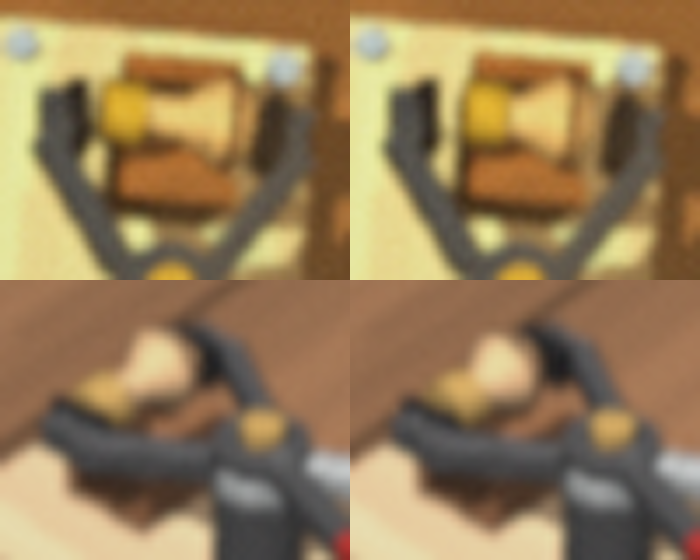

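```bash
python3 - <<'E'
import cv2,numpy as np,pickle
from cell import robot
from h import *
a=pickle.load(open("d0.pkl","rb"));e=pickle.load(open("d6.pkl","rb"));f={"top":robot.read_camera("top"),"side":robot.read_camera("side")}
c=a["top"]
# rectify in pliers frame at z=70, 0.25mm/px; x 150..215, y -40..40
xs=np.arange(215,150,-.25);ys=np.arange(40,-40,-.25)
G=np.stack(np.meshgrid(xs,ys,indexing='ij')+[],-1) if False else np.stack(np.meshgrid(xs,ys,indexing='ij'),-1)
P=np.c_[G.reshape(-1,2),np.full(G.shape[0]*G.shape[1],70)]
m=proj(c,F(P)).reshape(*G.shape[:2],2).astype(np.float32)
o=[];prof=[]
for d in(a,e,f):
    r=cv2.remap(d["top"]["image"],m,None,cv2.INTER_CUBIC);o.append(r[:,:,::-1])
    hsv=cv2.cvtColor(r,cv2.COLOR_RGB2HSV)
    y=(hsv[...,0]>18)&(hsv[...,0]<30)&(hsv[...,1]>170)&(hsv[...,2]>150)
    k,l,s,ce=cv2.connectedComponentsWithStats(y.astype(np.uint8));j=1+np.argmax(s[1:,4])
    w=s[j];print("cap y",ys[w[0]],ys[min(w[0]+w[2],319)],"x",xs[w[1]],xs[min(w[1]+w[3],259)],"cen y",40-ce[j][0]*.25)
cv2.imwrite("pics/rect.png",cv2.resize(np.vstack(o),None,fx=.75,fy=.75))
E
```

```text
cap y 20.25 7.25 x 181.5 164.5 cen y 13.972334004024145
cap y 17.0 3.75 x 182.5 164.0 cen y 10.924079275905118
cap y 17.0 3.5 x 182.5 164.25 cen y 10.827286039700617
```

View pics/rect.png

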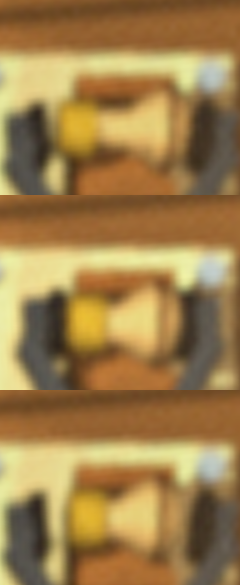

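```bash
python3 - <<'E'
import cv2,numpy as np,pickle
im=cv2.imread("pics/rect.png").astype(float)
R=[im[i*195:(i+1)*195] for i in range(3)]
for r in R:
    p=r[115:150,95:190].mean(0)  # BGR profile around knob flare
    print([int(v) for v in p[::3,0]])
g=[cv2.cvtColor(r.astype(np.uint8),cv2.COLOR_BGR2GRAY).astype(np.float32) for r in R]
for lo,hi in((140,180),(145,175)):
  for k in(1,2):
    res=cv2.matchTemplate(g[k][88:172,lo-25:hi+25],g[0][92:168,lo:hi],cv2.TM_CCOEFF_NORMED);_,v,_,loc=cv2.minMaxLoc(res);print(k,v,"shift mm right",(loc[0]-25)/3)
  res=cv2.matchTemplate(g[2][88:172,30:125],g[0][100:155,58:98],cv2.TM_CCOEFF_NORMED);_,v,_,loc=cv2.minMaxLoc(res);print("cap",v,(loc[0]-28)/3)
E
```

```text
[60, 70, 82, 91, 97, 99, 100, 101, 101, 102, 103, 104, 106, 108, 109, 110, 110, 110, 111, 113, 115, 115, 111, 105, 91, 77, 71, 73, 74, 73, 66, 56]
[50, 50, 56, 64, 79, 92, 104, 109, 113, 114, 116, 117, 118, 118, 119, 120, 122, 124, 121, 116, 102, 88, 77, 75, 78, 82, 79, 70, 59, 49, 42, 39]
[46, 46, 52, 60, 75, 87, 99, 104, 108, 108, 110, 112, 113, 112, 114, 115, 117, 118, 116, 111, 97, 83, 72, 69, 72, 77, 81, 81, 79, 75, 67, 58]
1 0.9905229210853577 shift mm right -3.6666666666666665
2 0.9923547506332397 shift mm right -3.6666666666666665
cap 0.9698826670646667 3.3333333333333335
1 0.9929364919662476 shift mm right -3.6666666666666665
2 0.9936785697937012 shift mm right -3.6666666666666665
cap 0.9698826670646667 3.3333333333333335
```

The cap and knob closed by about 7 mm relative to each other (cap 3.2 mm, knob 3.7 mm), so the cap is seated. Handing in.

```bash
python3 -c "
from cell import robot
print(robot.get_state()['clock'],robot.job_done())"
```

```text
the job is handed in; nothing more can be done
10.1667 None
```

The job is done and handed in at about 10.2 s. The handing-in call gives no verdict, so this rests on my own checks.

- **Squeeze:** I squeezed the red handles together with a 25 N grip and let go. The handles stayed shut with nothing touching them for over a second, at about the 38 mm spacing of the second tooth.
- **Release:** I then pressed the thumb rest down about 12 mm with shut fingers, measuring 8–9 N. The left handle sprang open, but friction under my fingers held the right one in. I carried the tool about 16 mm outward with that handle while still pressing, then lifted off.

**Last checks:**
- The handle positions are back within 1 mm of where they started, so the pliers are fully open.
- The cap and knob moved about 7 mm onto each other, so the cap is seated (6 mm is enough).
- The wrist force read about zero, and the fingers were well clear of everything.
- The arm never went near the blue pliers.

**Disagreements:**
- The gripper gap read 32.5 mm at full squeeze, against the stated 35 mm.
- The pliers sat about 3 mm further toward the jaws than the board outline suggested, and I corrected for that.

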